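Swing the swivel hook to its stop and hang the loupe on it

ROBOT

A 6-joint arm with a two-finger parallel gripper is mounted at the origin on the work surface. World frame = base frame: x ahead of the robot, y to its left, z up, the work surface at z = 0. Lengths are in m, angles in rad, forces in N, time in s.
With the tool pointing down it reaches from about 0.25 to 0.775 m from the base axis. Payload 4 kg.
Tool frame: the origin (TCP) lies between the finger pads; the fingertips stand 19 mm ahead of it and the grasp point (between the pads) is the TCP; z points along the fingers, x is the direction in which the jaws open and shut, and the axes are right-handed (so a half turn about z gives the same grasp; the last joint's range is limited). The gripper opens to 85 mm and grips with 20 to 120 N. Pads are 22 mm wide; open, the fingers measure 114 mm over their backs; the gripper's body (76 mm by 85 mm) begins 54 mm behind the grasp point. The pads swing forward as they close: fully open they stand 13 mm farther back than shut.
Start: joints at [-1.336, 0.087, 1.371, -0, 1.684, -0.103], TCP at [0.182, -0.519, 0.25] pointing down, gripper open.
Joint ranges: [-3.1, 3.1], [-0.76, 2.03], [0.27, 2.55], [-1.08, 4.22], [0.17, 2.65], [-2.57, 2.57]. Speed limits (rad/s): [2.79, 2.79, 3.14, 3.14, 3.14, 3.14].

INTERFACE

Orientations are given as a 3x3 rotation matrix whose columns are the frame's x, y, z axes.
In Python, from station import status, optics, ctrl gives the robot as it stands. The module is installed in compiled form; this text tells all that it offers.
- The arm moves only by the tool jog_arm, never from a script. Its argument "rows" is a list that holds one entry, the list of rows, each a list of 7 numbers: the shift along the tool's x, y, z each as a share of 0.4 m, from -1 to 1, then the turn, a rotation vector about the tool's x, y, z each as a share of pi/4 rad, from -1 to 1, then the opening, from 0 (shut) to 1 (fully open). A call has 1 to 12 rows; each row is the pose to reach, as a shift and turn from the pose commanded when the call began, along the tool's axes at that moment; what a row does not reach only later rows make up. A row lasts 1/10 s, in which the tool goes at most 50 mm and 8.59 degrees, less where a joint would pass 70% of its speed; a pose out of reach is approached as far as the arm can. A call with a number of a shift or a turn outside -1 to 1 is refused whole. A call with a gripper value outside its range is refused whole. The fingers move at their own pace and stop on an object; "grip_force" is the grip in N (left out, the last holds). Time passes only in rows, so rows that repeat a pose let the fingers close. It gives the time, the measured TCP pose, the force and the opening at its end, in the units of the state.
- status.observe(): the state, without advancing time (a new reading comes with each control period).
- optics.snapshot(name): name is "side" or "top"; returns a dict with "color" (384x512x3 uint8, red, green, blue), "range_z" (384x512 float32, m along the optical axis (not along the pixel's ray), 0 where there is no reading), "fx", "fy", "cx", "cy" (pixels), "distortion" ([k1, k2, p1, p2, k3] as OpenCV has them; the pictures are not rectified), "view" (4x4, takes a point from world to camera coordinates). Camera axes: x right, y down, z forward; pixel columns grow to the right and rows downward; lengths in m; the calibration is good to about 2 mm. A picture is of the moment at which its call begins.
- ctrl.hand_in(): hands the job in, once; it reports no verdict.
Trained networks look in a picture, given as the dict that the camera call returned (one of the last four; its "shot" number tells which), for a name from the list of things; names that differ only in an ending like _2 or _b are one class to them, and where a whole thing is asked for, a point or a joint stands for the part that bears it (a point fixed in the world has none). Each returns a list of dicts, best first, with "conf" (0 to 1); they miss things now and then, are a little off and sometimes report something else, mostly with a low value. They report only what shows in the picture. A call takes as long as a camera call.
- optics.outline_of(target, picture): "region" (384x512 bool, what is visible of it) and "rect" ([centre column, centre row, width, height] in pixels, round what is visible of it).
The state is a dict: "time_s": time; "q": joint angles; "qvel": joint speeds; "joint_torque": joint torques, N m; "ee_pos": TCP position; "orientation": TCP orientation; "contact_force": force on the tool from outside, world axes, zero at the start; "moment": the same for the moment, N m; "grip_width": opening from 0.0 (shut) to 1.0 (fully open).
Only numpy, scipy, OpenCV 4.12 (cv2) and the standard library are available. Lean on these libraries where they do the work, as an engineer would, in place of code of your own. Each camera call takes 0.05 s, during which the arm holds its last target.

TASK

With the fingers, swing the stand's swivel hook round to its stop, facing the front, and press it home there for a moment, firmly enough to feel the stop (about 5 N) but without forcing it. Then hang the loupe on the hook's level arm by its bail: keep hold of it while you lower it gently until the hook carries it, and only then let go, so that it hangs still and clear of the desk with the hook still at its stop. Leave the other things on the desk where they are.

Things in the scene. Friction and masses are not known exactly. Their poses are not given: they have to be found in the camera images.
- stand: Small steel stand, fixed to the desk: round base 110 mm across, 14 mm thick; upright post on its centre (18 mm thick, clamp ring 26 mm across up to 112 mm, then a thin telescopic rod) carrying a swivel hook. Origin: centre of the base's underside, z up along the post; its yaw says nothing of the hook. Over 15 N of push by the robot, or over 10 N by the loupe, damages hook or stand.
- hook_mean (a point): Point on the post's axis, 165 mm above the desk: mean height of the hook arm's centre line. The true height is within 12 mm of it, differs each time, is not reported: find it by feel or sight. Hook: hub 22 mm across (13 mm below to 11 above the arm's line); level 8 mm rod from the hub to 72 mm from the axis, then bent up to a tip at 82 mm, whose top is 16 mm above the arm's line.
- swivel (a joint): Hook's angle about the post, rad: 0 at its stop, starts -2.0 to -1.2 (arm to the left, +y, or back left); + is counter-clockwise from above, towards the stop. At the stop the arm points from post to robot (-x), give or take 0.25 rad (differs, not reported). Friction 0.09 N m, under 2 N at mid arm; stays where left. The stop is firm.
- loupe: Loupe standing on the desk, about 150 g: black round barrel 48 mm across, 30 mm high; over it a rigid steel bail (stirrup) of 6 mm wire in its y-z plane, legs at y = +-22 mm, shoulders at 76 mm height, arching up to the middle. The window between bail and barrel, 38 mm wide, opens along its own x. Origin: centre of the underside, z up.
- loupe_bail (a point): Underside of the bail wire at the top of its arch, 91 mm above the loupe's origin: here it rests on the hook's arm. Axes as the loupe's.
- loupe_grip (a point): Middle of the upright square metal grip on the bail's top: 16 x 16 mm, faces square to the loupe's x and y, from 96 to 134 mm above its underside; this point at 115 mm.
- mouse: Bystander: black computer mouse, 100 x 58 x 26 mm. Origin: centre of its underside.
- dish: Bystander: clear shallow dish, 90 mm across, 14 mm high. Origin: centre of its underside.
- oil: Bystander: small amber bottle with black cap, 28 mm across, 60 mm high. Origin: centre of its underside.
- slidebox: Bystander: grey flat slide box, 85 x 140 x 34 mm. Origin: centre of its underside.
- penpot: Bystander: white ceramic pot, 72 mm across, 90 mm high. Origin: centre of its underside.
- case: Bystander: grey round objective case, 38 mm across, 50 mm high. Origin: centre of its underside.

How it is judged:
By the outcome, as a careful person would: the job done as asked, in the order asked, and still so for the second after the job is handed in, with the robot touching nothing.
It also fails if it takes over 72 s, if anything falls off the work surface, if the arm or the gripper's body presses on something with over 40 N, if the wrist force passes 120 N, or if a joint passes its speed limit or range.

## Working session

There is one attempt and no reset: what is moved stays moved. The work goes in short steps, Python scripts to look and compute and a tool call to move; the robot and the scene stay as the last step left them, time stands still between calls to the robot, and variables do not carry over. Pictures are saved under pics/ and viewed, and the job is handed in when it is done.

Besides the shell and the picture viewer there is one more tool, called as name([rows], argument=value, ...), one row to a line, values as JSON. jog_arm: Moves the arm, as the interface text tells. Shift numbers are shares of 0.4 m and turn numbers shares of pi/4 rad, none past 1 either way. Its arguments: {"type":"object","properties":{"rows":{"type":"array"},"grip_force":{"type":"number"}},"required":["rows"]}

```bash
mkdir -p pics
cat > h.py <<'E'
import numpy as np, cv2, pickle
from station import status, optics, ctrl
def snap(n,tag):
    p=optics.snapshot(n); cv2.imwrite(f'pics/{tag}.png',cv2.cvtColor(p['color'],cv2.COLOR_RGB2BGR)); pickle.dump(p,open(f'pics/{tag}.pkl','wb')); return p
def cloud(p):
    K=np.array([[p['fx'],0,p['cx']],[0,p['fy'],p['cy']],[0,0,1]]);d=np.array(p['distortion'],float)
    vv,uu=np.mgrid[0:384,0:512]
    u=cv2.undistortPoints(np.stack([uu,vv],-1).reshape(-1,1,2).astype(np.float64),K,d).reshape(384,512,2)
    z=p['range_z'].astype(float); C=np.dstack([u[...,0]*z,u[...,1]*z,z]); T=np.linalg.inv(np.array(p['view']))
    W=C@T[:3,:3].T+T[:3,3]; W[z<=0]=np.nan; return W
def proj(p,X):
    K=np.array([[p['fx'],0,p['cx']],[0,p['fy'],p['cy']],[0,0,1]]);V=np.array(p['view'])
    return cv2.projectPoints(np.atleast_2d(np.array(X,float)),cv2.Rodrigues(V[:3,:3])[0],V[:3,3],K,np.array(p['distortion'],float))[0].reshape(-1,2)
E
python3 - <<'E'
from h import *
np.set_printoptions(precision=3,suppress=True)
s=status.observe();print(s['time_s'],s['ee_pos'],s['orientation'],s['contact_force'],s['grip_width'])
for n in('side','top'):
    p=snap(n,n+'0');W=cloud(p)
    print(n,np.linalg.inv(np.array(p['view'])))
    for t in ('stand','swivel','loupe','loupe_grip','mouse','dish','oil','slidebox','penpot','case'):
        for r in optics.outline_of(t,p)[:1]:
            m=r['region'];q=W[m];q=q[~np.isnan(q[:,0])]
            print(t,round(r['conf'],2),np.round(r['rect']),m.sum(),np.median(q,0) if len(q) else 0,np.percentile(q,[3,97],axis=0).ravel() if len(q) else 0)
E
```

```text
0.0 [ 0.182 -0.518  0.249] [[ 0.331 -0.943 -0.001]
 [-0.943 -0.331  0.002]
 [-0.002 -0.    -1.   ]] [-0.122 -0.42  -0.246] 0.9991589944759285
side [[-0.952 -0.198  0.232  0.331]
 [-0.304  0.562 -0.769  0.77 ]
 [ 0.022 -0.803 -0.596  0.709]
 [ 0.     0.     0.     1.   ]]
stand 0.85 [218. 226.  44.  79.] 1711 [0.617 0.124 0.014] [0.572 0.052 0.    0.669 0.17  0.175]
swivel 0.69 [208. 204.  30.  24.] 208 [0.622 0.125 0.169] [ 0.61  -0.003 -0.     0.697  0.199  0.179]
loupe 0.9 [296. 171.  16.  42.] 403 [ 0.494 -0.2    0.03 ] [ 0.473 -0.28  -0.001  0.517 -0.183  0.132]
loupe_grip 0.86 [296. 169.  18.  44.] 344 [ 0.494 -0.198  0.03 ] [ 0.473 -0.23   0.001  0.513 -0.183  0.132]
mouse 0.56 [342. 203.  15.  23.] 264 [ 0.351 -0.134  0.034] [ 0.334 -0.159  0.002  0.368 -0.128  0.051]
dish 0.74 [280. 291.  40.  29.] 894 [0.436 0.2   0.008] [0.399 0.166 0.002 0.472 0.238 0.013]
oil 0.69 [227. 183.  10.  21.] 144 [ 0.679 -0.112  0.029] [ 0.669 -0.126  0.004  0.693 -0.106  0.058]
slidebox 0.7 [232. 163.  41.  36.] 878 [ 0.707 -0.235  0.032] [ 0.671 -0.321  0.005  0.752 -0.189  0.036]
penpot 0.97 
[... 641 characters left out ...]
 211.  19.  23.] 332 [ 0.493 -0.205  0.031] [ 0.473 -0.229  0.011  0.517 -0.186  0.134]
mouse 0.85 [294. 236.  20.  41.] 749 [ 0.44  -0.04   0.024] [ 0.396 -0.071  0.016  0.486 -0.011  0.029]
dish 0.94 [205. 244.  33.  34.] 888 [0.435 0.205 0.008] [ 0.396  0.163 -0.001  0.474  0.243  0.015]
oil 0.24 [340. 269.  15.  13.] 201 [ 0.347 -0.146  0.047] [ 0.331 -0.165  0.007  0.363 -0.132  0.052]
slidebox 0.68 [365. 137.  53.  32.] 1532 [ 0.707 -0.259  0.032] [ 0.669 -0.324  0.013  0.75  -0.193  0.037]
penpot 0.81 [132. 214.  29.  26.] 718 [0.524 0.397 0.05 ] [0.488 0.356 0.001 0.551 0.419 0.09 ]
case 0.58 [340. 268.  13.  15.] 191 [ 0.347 -0.146  0.048] [ 0.331 -0.165  0.018  0.363 -0.132  0.052]
```

Run:
```python
import cv2,numpy as np
a=cv2.imread('pics/side0.png');b=cv2.imread('pics/top0.png')
c=cv2.resize(a[150:280,170:330],None,fx=4.5,fy=4.5,interpolation=cv2.INTER_CUBIC);cv2.imwrite('pics/side0c.png',c[:600])
c=cv2.resize(b[120:260,180:380],None,fx=4,fy=4,interpolation=cv2.INTER_CUBIC);cv2.imwrite('pics/top0c.png',c)
```

```text
(no output)
```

View pics/side0c.png

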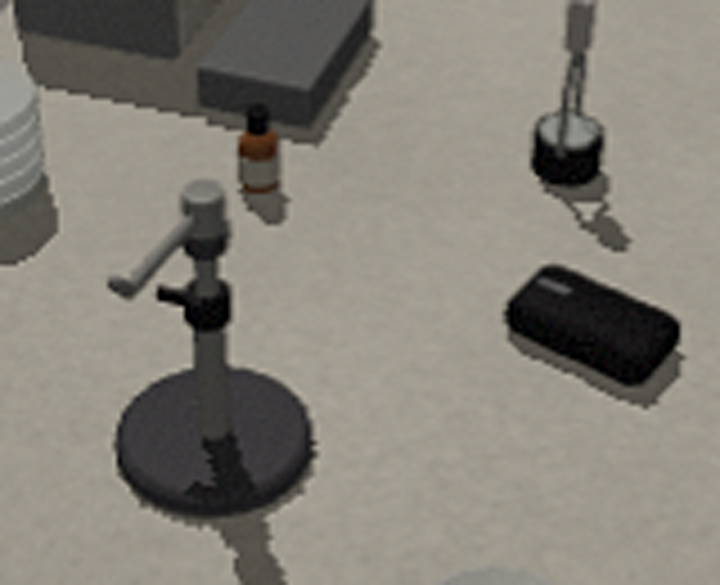

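View pics/top0c.png

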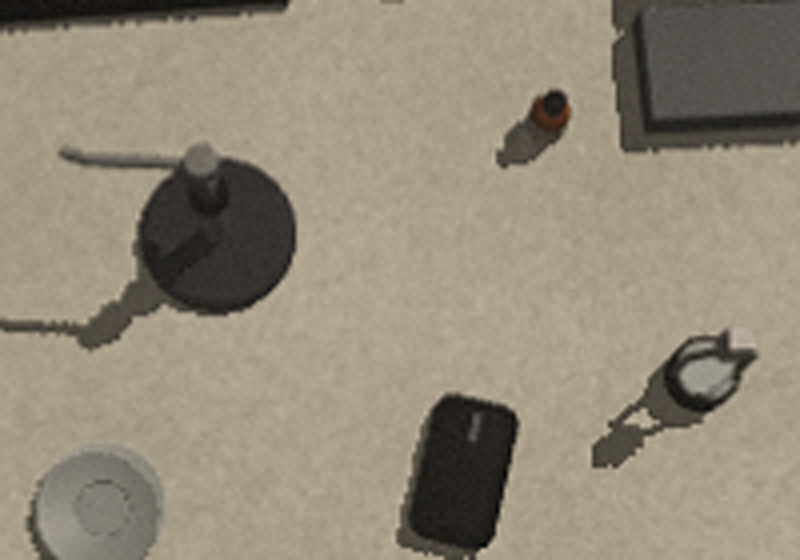

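View pics/top0.png

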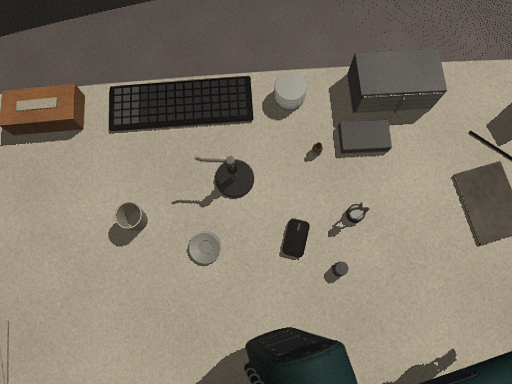

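The crops show the hook arm pointing left (+y, top tip ≈(197,158), hub ≈(230,160)). The loupe is at (356,212), with the bail seen roughly edge-on from the side. Next I'll fit the stand axis, arm line and loupe yaw.

Run:
```python
from h import *
from scipy.optimize import least_squares
np.set_printoptions(precision=4,suppress=True)
for n in('side','top'):
    p=pickle.load(open(f'pics/{n}0.pkl','rb'));W=cloud(p)
    g=np.linalg.norm(W[...,:2]-[0.617,0.115],axis=-1)
    desk=W[(g>.12)&(g<.2)&(abs(W[...,2])<.02)];print(n,'desk z',np.median(desk[:,2]))
    b=W[(g<.08)&(abs(W[...,2]-.014)<.005)]
    # min enclosing circle
    c,r=cv2.minEnclosingCircle(b[:,:2].astype(np.float32));print('base',c,r,len(b),b[:,2].mean(),b[:,:2].mean(0))
    hk=(g<.13)&(W[...,2]>.135)
    H=W[hk];
    uv=np.argwhere(hk)
    o=np.argsort(H[:,1])
    for y0 in np.arange(.06,.24,.01):
        k=H[(H[:,1]>=y0)&(H[:,1]<y0+.01)]
        if len(k):print(round(y0,3),len(k),'x med',np.median(k[:,0]),k[:,0].min(),k[:,0].max(),'z',np.median(k[:,2]),k[:,2].max(),k[:,2].min())
    L=np.linalg.norm(W[...,:2]-[0.49,-0.205],axis=-1)
    G=W[(L<.06)&(W[...,2]>.10)];print('grip',len(G),G.mean(0),np.ptp(G,0))
    G=W[(L<.06)&(W[...,2]>.128)];print('griptop',len(G),G.mean(0),G.min(0),G.max(0))
    B=W[(L<.06)&(W[...,2]>.022)&(W[...,2]<.035)];c,r=cv2.minEnclosingCircle(B[:,:2].astype(np.float32));print('barrel',c,r,len(B))
    M=W[(L<.06)&(W[...,2]>.04)&(W[...,2]<.093)];print('bail',len(M));print(M[np.argsort(M[:,2])])
```

```text
side desk z -0.0005590863347072483
base (0.6188704967498779, 0.117374949157238) 0.05481252819299698 965 0.012848795646280836 [0.617  0.1232]
0.1 6 x med 0.6196983489653048 0.6129862971567067 0.6273525097395877 z 0.17558755757756067 0.1775775862647494 0.17506921300734524
0.11 55 x med 0.6112487511227728 0.6065425680665608 0.6302771519755828 z 0.17255782889458415 0.17851565420619708 0.1406684616981838
0.12 104 x med 0.6169395873089492 0.6092133158225027 0.6267780400854412 z 0.1584799288125836 0.1785549050816777 0.1350091348826391
0.13 11 x med 0.6211113888185602 0.6186899314444521 0.624340686985818 z 0.1676006195289208 0.17100108569555472 0.16512535798110017
0.14 13 x med 0.6229225533662586 0.6194618943585107 0.6272721863237889 z 0.16847896419060981 0.1717655116482688 0.16596402340017025
0.15 13 x med 0.6230332467380779 0.6204283636914842 0.6277844599944538 z 0.16768761693224987 0.17102161285110673 0.1629513611704022
0.16 11 x med 0.6245925044435008 0.621949387002297 0.6283505908826944 z 0.16862079916090766 0.16970361597141737 0.16465063363042554
0.17 12 x med 0.6244156430503109 0.6225
[... 4346 characters left out ...]
 0.4926 -0.2313  0.0598]
 [ 0.4932 -0.186   0.0604]
 [ 0.4927 -0.1882  0.0625]
 [ 0.4937 -0.2296  0.0682]
 [ 0.4943 -0.1845  0.0689]
 [ 0.4963 -0.1841  0.0724]
 [ 0.4935 -0.1863  0.0727]
 [ 0.4931 -0.1887  0.0738]
 [ 0.4922 -0.2303  0.0756]
 [ 0.4979 -0.1889  0.0758]
 [ 0.4953 -0.1857  0.0769]
 [ 0.4978 -0.1859  0.0774]
 [ 0.497  -0.2303  0.078 ]
 [ 0.4946 -0.1877  0.0795]
 [ 0.4967 -0.1902  0.0813]
 [ 0.4938 -0.1924  0.0818]
 [ 0.4938 -0.1896  0.0828]
 [ 0.4934 -0.2287  0.0833]
 [ 0.498  -0.1946  0.0861]
 [ 0.4927 -0.1939  0.0868]
 [ 0.4953 -0.1913  0.088 ]
 [ 0.495  -0.1938  0.0886]
 [ 0.4969 -0.1989  0.0899]
 [ 0.4944 -0.1959  0.0904]
 [ 0.4939 -0.2009  0.091 ]
 [ 0.4969 -0.1961  0.0911]]
```

jog_arm([
  [[-0.626,-0.855,-0.04,0,0,0.429,0],[-0.626,-0.855,-0.04,0,0,0.429,0],[-0.626,-0.855,-0.04,0,0,0.429,0],[-0.626,-0.855,-0.04,0,0,0.429,0],[-0.626,-0.855,-0.04,0,0,0.429,0],[-0.626,-0.855,-0.04,0,0,0.429,0],[-0.626,-0.855,-0.04,0,0,0.429,0],[-0.626,-0.855,-0.04,0,0,0.429,0],[-0.626,-0.855,-0.04,0,0,0.429,0],[-0.626,-0.855,-0.04,0,0,0.429,0],[-0.626,-0.855,-0.04,0,0,0.429,0],[-0.626,-0.855,-0.04,0,0,0.429,0]],
])

```text
time_s: 2.3
ee_pos: [0.4215, -0.1701, 0.2662]
orientation: [[-0.0, -1.0, -0.0], [-1.0, 0.0, -0.001], [0.001, 0.0, -1.0]]
contact_force: [0.3, 0.1, -0.3]
grip_width: -0.001
```

Run:
```python
from h import *
np.set_printoptions(precision=4,suppress=True)
# knob on clamp ring
for n in('side','top'):
    p=pickle.load(open(f'pics/{n}0.pkl','rb'));W=cloud(p)
    g=np.linalg.norm(W[...,:2]-[0.6185,0.1155],axis=-1)
    k=W[(g<.06)&(W[...,2]>.08)&(W[...,2]<.14)&(g>.016)];print(n,k)
```

```text
side [[0.6477 0.1162 0.105 ]
 [0.6449 0.1166 0.1061]
 [0.6437 0.1136 0.1041]
 [0.6411 0.1137 0.1049]
 [0.638  0.1146 0.1065]
 [0.6354 0.1147 0.1073]
 [0.6473 0.1173 0.1029]
 [0.6441 0.1186 0.1049]
 [0.6403 0.1212 0.108 ]
 [0.6395 0.1173 0.1051]
 [0.6379 0.1152 0.1039]
 [0.6347 0.1166 0.1059]
 [0.6465 0.1193 0.1017]
 [0.643  0.1211 0.1041]
 [0.6417 0.1186 0.1024]
 [0.6393 0.1182 0.1029]
 [0.6357 0.1202 0.1054]
 [0.636  0.12   0.1022]
 [0.6345 0.1178 0.1008]]
top []
```

jog_arm([
  [[-0.875,-0.596,0,0,0,0,0],[-0.875,-0.596,0,0,0,0,0],[-0.875,-0.596,0,0,0,0,0],[-0.875,-0.596,0,0,0,0,0],[-0.875,-0.596,0,0,0,0,0],[-0.875,-0.596,0,0,0,0,0],[-0.875,-0.596,0,0,0,0,0],[-0.875,-0.596,0,0,0,0,0],[-0.875,-0.596,0,0,0,0,0],[-0.875,-0.596,0.05,0,0,0,0],[-0.875,-0.596,0.15,0,0,0,0],[-0.875,-0.596,0.253,0,0,0,0]],
])

```text
time_s: 3.5
ee_pos: [0.6615, 0.1791, 0.1651]
orientation: [[-0.001, -1.0, 0.003], [-1.0, 0.001, 0.0], [-0.0, -0.003, -1.0]]
contact_force: [0.2, -0.1, -0.5]
grip_width: 0.0
```

Run:
```python
from h import *
p=snap('top','top1');q=snap('side','side1')
a=cv2.imread('pics/side1.png');b=cv2.imread('pics/top1.png')
c=np.hstack([cv2.resize(a[140:290,150:290],(400,428)),cv2.resize(b[90:240,160:300],(400,428))]);cv2.imwrite('pics/c1.png',c)
s=status.observe();print(s['ee_pos'],s['contact_force'],s['q'])
A=np.array([.6185,.1155])
c0=np.array(s['ee_pos'][:2])
for th in np.arange(1.5,3.5,.15):
    u=np.array([np.cos(th),np.sin(th)]);n=np.array([u[1],-u[0]])
    c=A+.05*u+.004*n+[.011,.0145]; d=c-c0
    print(round(th,2),np.round(c,3),'tool shares x,y',np.round([-d[1]/.4,-d[0]/.4],3))
```

```text
[0.6562417 0.1780392 0.155657 ] [-1.35676998 -0.31502768 -1.76904932] [ 1.81797584e-01  4.20133041e-01  1.15154452e+00 -4.64126650e-04
  1.58703145e+00  1.75428917e+00]
1.5 [0.637 0.18 ] tool shares x,y [-0.004  0.048]
1.65 [0.63 0.18] tool shares x,y [-0.005  0.067]
1.8 [0.622 0.18 ] tool shares x,y [-0.004  0.086]
1.95 [0.615 0.178] tool shares x,y [0.    0.104]
2.1 [0.608 0.175] tool shares x,y [0.007 0.121]
2.25 [0.601 0.171] tool shares x,y [0.017 0.138]
2.4 [0.595 0.167] tool shares x,y [0.028 0.152]
2.55 [0.59  0.161] tool shares x,y [0.042 0.165]
2.7 [0.586 0.155] tool shares x,y [0.058 0.176]
2.85 [0.583 0.148] tool shares x,y [0.075 0.184]
3.0 [0.581 0.141] tool shares x,y [0.093 0.189]
3.15 [0.579 0.134] tool shares x,y [0.111 0.192]
3.3 [0.579 0.126] tool shares x,y [0.13  0.192]
3.45 [0.581 0.119] tool shares x,y [0.149 0.189]
```

View pics/c1.png

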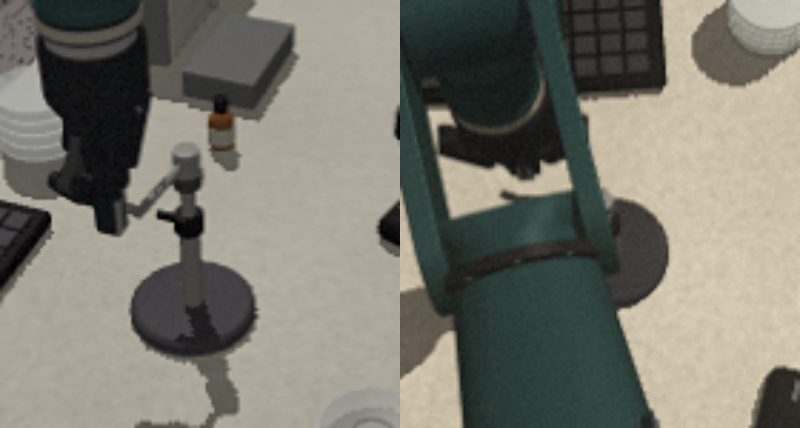

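The side view shows the closed fingers just behind the arm's tip half. The top view is blocked by the forearm. The arm still seemed to be moving, so I'll hold it still and re-read.

jog_arm([
  [[0,0,0,0,0,0,0],[0,0,0,0,0,0,0],[0,0,0,0,0,0,0]],
])

```text
time_s: 3.9
ee_pos: [0.6618, 0.1806, 0.1693]
orientation: [[0.0, -1.0, 0.007], [-1.0, -0.0, 0.001], [-0.001, -0.007, -1.0]]
contact_force: [-0.2, 0.3, 0.6]
grip_width: 0.004
```

jog_arm([
  [[0,0,0,0,0,0,0],[0,0,0,0,0,0,0],[0,0,0,0,0,0,0]],
])

```text
time_s: 4.2
ee_pos: [0.6602, 0.181, 0.1658]
orientation: [[0.001, -1.0, 0.001], [-1.0, -0.001, 0.0], [-0.0, -0.001, -1.0]]
contact_force: [-0.2, 0.7, 0.8]
grip_width: -0.001
```

jog_arm([
  [[0,0.02,0,0,0,0,0],[0,0.04,0,0,0,0,0],[0,0.058,0,0,0,0,0],[0,0.077,0,0,0,0,0],[0,0.095,0,0,0,0,0],[0.005,0.113,0,0,0,0,0],[0.012,0.13,0,0,0,0,0],[0.022,0.147,0,0,0,0,0],[0.033,0.161,0,0,0,0,0],[0.047,0.174,0,0,0,0,0],[0.06,0.183,0,0,0,0,0],[0.063,0.185,0,0,0,0,0]],
])

```text
time_s: 5.4
ee_pos: [0.5854, 0.1549, 0.1651]
orientation: [[0.0, -1.0, -0.001], [-1.0, -0.0, -0.0], [0.0, 0.001, -1.0]]
contact_force: [-0.4, 3.0, -0.2]
grip_width: 0.0
```

Run:
```python
from h import *
q=snap('side','side2')
a=cv2.imread('pics/side2.png')
cv2.imwrite('pics/c2.png',cv2.resize(a[150:280,170:330],None,fx=4,fy=4))
s=status.observe();print(s['ee_pos'],s['contact_force'])
```

```text
[0.5856014  0.15486193 0.16508757] [-0.48690862  1.48168773  0.56608633]
```

View pics/c2.png

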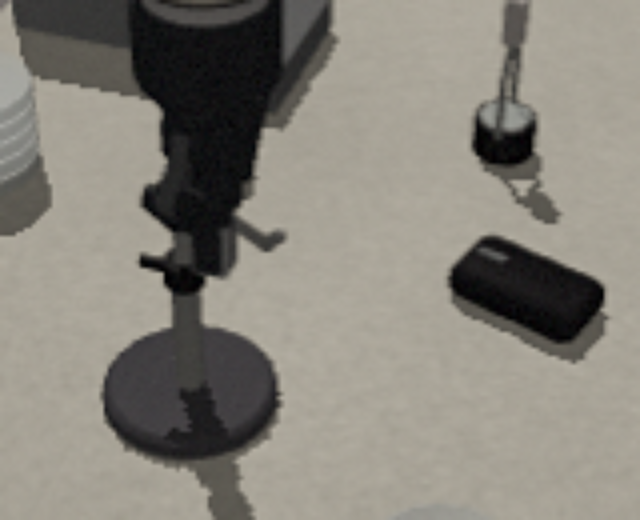

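The side view shows the fingers on the arm's left side, with the tip now pointing at the robot (crop ≈(280,235)). From here I'll creep forward.

jog_arm([
  [[0.005,0.003,0,0,0,0,0],[0.01,0.005,0,0,0,0,0],[0.015,0.007,0,0,0,0,0],[0.02,0.008,0,0,0,0,0],[0.02,0.008,0,0,0,0,0]],
])

```text
time_s: 5.95
ee_pos: [0.5828, 0.1472, 0.1649]
orientation: [[0.001, -1.0, -0.0], [-1.0, -0.001, -0.001], [0.001, 0.0, -1.0]]
contact_force: [-1.2, 1.3, 0.2]
grip_width: -0.004
```

jog_arm([
  [[0.004,0.001,0,0,0,0,0],[0.008,0.002,0,0,0,0,0],[0.008,0.002,0,0,0,0,0]],
])

```text
time_s: 6.25
ee_pos: [0.582, 0.1441, 0.165]
orientation: [[0.001, -1.0, -0.0], [-1.0, -0.001, -0.0], [0.0, 0.0, -1.0]]
contact_force: [-0.8, 2.0, -0.9]
grip_width: -0.001
```

jog_arm([
  [[0.004,0.001,0,0,0,0,0],[0.008,0.002,0,0,0,0,0],[0.008,0.002,0,0,0,0,0]],
])

```text
time_s: 6.55
ee_pos: [0.5812, 0.1409, 0.165]
orientation: [[0.001, -1.0, -0.0], [-1.0, -0.001, -0.0], [0.0, 0.0, -1.0]]
contact_force: [-1.2, 2.7, 0.3]
grip_width: -0.004
```

jog_arm([
  [[0.004,0.0,0,0,0,0,0],[0.006,0.0,0,0,0,0,0],[0.006,0.0,0,0,0,0,0]],
])

```text
time_s: 6.85
ee_pos: [0.5813, 0.1386, 0.1651]
orientation: [[0.001, -1.0, -0.0], [-1.0, -0.001, -0.0], [0.0, 0.0, -1.0]]
contact_force: [-1.6, 3.1, -0.7]
grip_width: -0.001
```

jog_arm([
  [[0.003,0.0,0,0,0,0,0],[0.006,0.0,0,0,0,0,0],[0.006,0.0,0,0,0,0,0]],
])

```text
time_s: 7.15
ee_pos: [0.5812, 0.138, 0.1651]
orientation: [[0.002, -1.0, 0.0], [-1.0, -0.002, 0.003], [-0.003, -0.0, -1.0]]
contact_force: [-1.8, 6.7, -1.1]
grip_width: -0.002
```

jog_arm([
  [[0.003,0.0,0,0,0,0,0],[0.006,0.0,0,0,0,0,0],[0.006,0.0,0,0,0,0,0]],
])

```text
time_s: 7.45
ee_pos: [0.5811, 0.1376, 0.1652]
orientation: [[0.003, -1.0, 0.0], [-1.0, -0.003, 0.007], [-0.007, -0.0, -1.0]]
contact_force: [-1.1, 11.6, -1.7]
grip_width: 0.001
```

The stop is felt at about y=0.138. The last step went up to 11.6 N, so I'll ease back to about 5–6 N, hold briefly, then withdraw.

jog_arm([
  [[-0.007,0,0,0,0,0,0],[-0.007,0,0,0,0,0,0],[-0.007,0,0,0,0,0,0],[-0.007,0,0,0,0,0,0],[-0.007,0,0,0,0,0,0]],
])

```text
time_s: 7.95
ee_pos: [0.5812, 0.138, 0.1651]
orientation: [[0.002, -1.0, -0.0], [-1.0, -0.002, 0.002], [-0.002, 0.0, -1.0]]
contact_force: [-1.4, 6.7, 0.2]
grip_width: 0.003
```

jog_arm([
  [[-0.02,0,0,0,0,0,0],[-0.06,0,0,0,0,0,0],[-0.12,0,0,0,0,0,0],[-0.12,0,-0.1,0,0,0,0],[-0.12,0,-0.2,0,0,0,0],[-0.12,0,-0.3,0,0,0,0]],
])

```text
time_s: 8.55
ee_pos: [0.5813, 0.1854, 0.2863]
orientation: [[0.001, -1.0, 0.0], [-1.0, -0.001, -0.001], [0.001, -0.0, -1.0]]
contact_force: [0.1, 0.3, 0.1]
grip_width: 0.0
```

jog_arm([
  [[0.985,0.217,0,0,0,0,1],[0.985,0.217,0,0,0,0,1],[0.985,0.217,0,0,0,0,1],[0.985,0.217,0,0,0,0,1],[0.985,0.217,0,0,0,0,1],[0.985,0.217,0,0,0,0,1],[0.985,0.217,0,0,0,0,1],[0.985,0.217,0,0,0,0,1],[0.985,0.217,0,0,0,0,1],[0.985,0.217,0,0,0,0,1],[0.985,0.217,0,0,0,0,1]],
])

```text
time_s: 9.65
ee_pos: [0.4953, -0.2084, 0.2853]
orientation: [[0.002, -1.0, 0.0], [-1.0, -0.002, 0.0], [-0.0, -0.0, -1.0]]
contact_force: [-0.7, 0.1, 0.5]
grip_width: 1.0
```

Run:
```python
from h import *
np.set_printoptions(precision=4,suppress=True)
s=status.observe();print(s['ee_pos'],s['q'])
A=np.array([.6185,.1155])
for n in ('side','top'):
    p=snap(n,n+'3');W=cloud(p)
    g=np.linalg.norm(W[...,:2]-A,axis=-1)
    H=W[(g<.1)&(W[...,2]>.12)&(W[...,2]<.2)]
    r=H[(np.linalg.norm(H[:,:2]-A,axis=1)>.018)]
    d=r[:,:2]-A
    print(n,len(H),len(r))
    if len(r)>5:
        rad=np.linalg.norm(d,axis=1)
        an=np.arctan2(d[:,1],d[:,0])%(2*np.pi)
        k=(rad<.07)
        f=cv2.fitLine(d.astype(np.float32),cv2.DIST_HUBER,0,.01,.01).ravel()
        print('angle med',np.median(an),'fit',np.arctan2(f[1],f[0]),f,'z',np.median(r[k,2]),r[k,2].max(),'tip',r[~k],'rmax',rad.max())
    h=H[np.linalg.norm(H[:,:2]-A,axis=1)<.016]
    t=h[h[:,2]>.174] if len(h) else h
    if len(t):print('hub top',t.mean(0),len(t),t.min(0),t.max(0))
a=cv2.imread('pics/side3.png');b=cv2.imread('pics/top3.png')
c=np.hstack([cv2.resize(a[150:290,170:310],(400,400)),cv2.resize(b[90:230,170:310],(400,400))]);cv2.imwrite('pics/c3.png',c)
```

```text
[ 0.4953 -0.2084  0.2853] [-0.5039  0.0545  1.3368  0.0002  1.75    1.0652]
side 313 107
angle med 2.958163189516491 fit -0.13760695 [ 0.9905 -0.1372 -0.0503  0.0094] z 0.1680261010111883 0.17121034865932383 tip [[0.539  0.1253 0.1815]
 [0.5424 0.1286 0.1803]
 [0.5406 0.1271 0.1797]
 [0.5381 0.128  0.181 ]
 [0.5362 0.1267 0.1806]
 [0.5452 0.1269 0.1756]
 [0.5424 0.1283 0.1774]
 [0.5405 0.1275 0.1773]
 [0.5379 0.1285 0.1787]
 [0.5352 0.1297 0.1803]
 [0.5473 0.1274 0.1727]
 [0.5444 0.1293 0.1749]
 [0.5413 0.1317 0.1774]
 [0.5393 0.131  0.1774]
 [0.5375 0.1296 0.1769]
 [0.5354 0.1291 0.1771]
 [0.5493 0.1281 0.1699]
 [0.5466 0.1293 0.1715]
 [0.544  0.1304 0.173 ]
 [0.5419 0.1297 0.173 ]
 [0.5404 0.1273 0.1717]
 [0.5495 0.1276 0.1667]
 [0.5472 0.1276 0.1674]
 [0.5442 0.1298 0.1698]
 [0.5421 0.1291 0.1698]
 [0.5487 0.13   0.1659]
 [0.5465 0.1297 0.1663]
 [0.5452 0.1267 0.1644]] rmax 0.08447456813926049
hub top [0.6193 0.1166 0.1762] 46 [0.6105 0.1062 0.174 ] [0.6298 0.1256 0.179 ]
top 185 84
angle med 3.0271765370084847 fit -0.13760808 [ 0.9905 -0.1372 -0.0499  0.0058] z 0.16824724010970127 0.1722196177454498 tip [[0.5481 0.1271 0.1726]
 [0.5471 0.1245 0.1759]
 [0.5482 0.1224 0.1707]
 [0.545  0.127  0.175 ]
 [0.5445 0.1246 0.1763]
 [0.545  0.1224 0.1736]
 [0.5409 0.1267 0.1817]
 [0.5414 0.1245 0.1793]
 [0.5414 0.1222 0.1784]
 [0.5385 0.1292 0.1823]
 [0.5392 0.127  0.1788]
 [0.5383 0.1245 0.1818]
 [0.5384 0.1222 0.1807]
 [0.5356 0.1268 0.1836]
 [0.5366 0.1248 0.179 ]] rmax 0.08364999939557174
hub top [0.6202 0.1142 0.1767] 50 [0.6106 0.1037 0.1744] [0.6293 0.1231 0.1798]
```

View pics/c3.png

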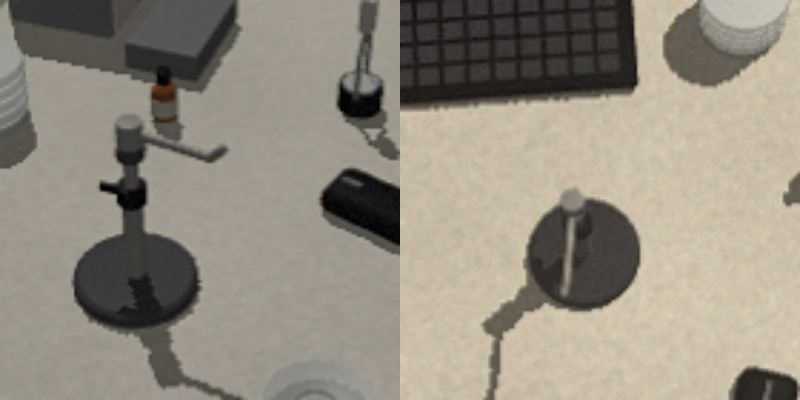

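The pictures show the hook facing the front: arm bearing π−0.138, centre-line height ≈0.168, with hub at crop (570,200) and tip at (565,292). Next I'll descend on the loupe grip.

jog_arm([
  [[0,0,0.1,0,0,0.04,1],[0,0,0.2,0,0,0.04,1],[0,0,0.28,0,0,0.04,1],[0,0,0.33,0,0,0.04,1],[0,0,0.37,0,0,0.04,1],[0,0,0.395,0,0,0.04,1],[0,0,0.41,0,0,0.04,1],[0,0,0.415,0,0,0.04,1],[0,0,0.415,0,0,0.04,1],[0,0,0.415,0,0,0.04,1]],
])

```text
time_s: 10.75
ee_pos: [0.4954, -0.2095, 0.1202]
orientation: [[-0.03, -1.0, 0.002], [-1.0, 0.03, -0.001], [0.001, -0.002, -1.0]]
contact_force: [0.4, 0.0, 0.5]
grip_width: 1.005
```

Run:
```python
from h import *
for n in ('side','top'):
    snap(n,n+'4')
a=cv2.imread('pics/side4.png');b=cv2.imread('pics/top4.png')
c=np.hstack([cv2.resize(a[120:220,240:340],(400,400)),cv2.resize(b[160:260,300:400],(400,400))]);cv2.imwrite('pics/c4.png',c)
print(status.observe()['ee_pos'])
```

```text
[ 0.49526657 -0.20958781  0.12008405]
```

View pics/c4.png

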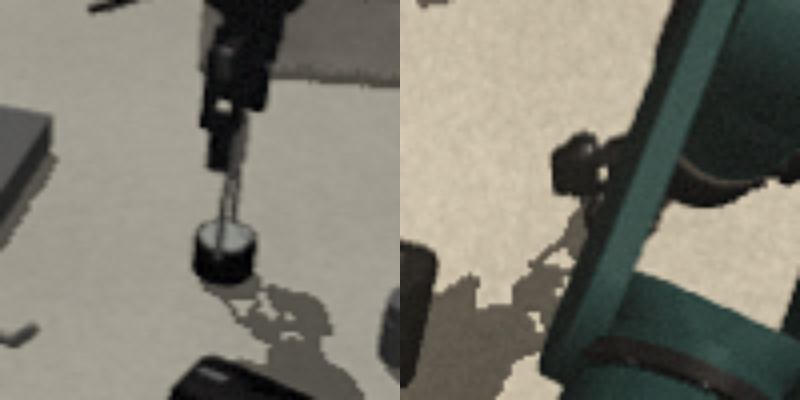

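The left finger stands in front of the grip (side crop ≈(220,150)), straddling it. Closing now.

jog_arm([
  [[0,0,0,0,0,0,0],[0,0,0,0,0,0,0],[0,0,0,0,0,0,0],[0,0,0,0,0,0,0],[0,0,0,0,0,0,0],[0,0,0,0,0,0,0],[0,0,0,0,0,0,0],[0,0,0,0,0,0,0],[0,0,0,0,0,0,0],[0,0,0,0,0,0,0]],
], grip_force=40)

```text
time_s: 11.85
ee_pos: [0.4948, -0.2092, 0.1191]
orientation: [[-0.03, -1.0, 0.0], [-1.0, 0.03, 0.0], [-0.0, -0.0, -1.0]]
contact_force: [0.2, 0.4, 0.2]
grip_width: 0.182
```

jog_arm([
  [[0,0,-0.05,0,0,0,0],[0,0,-0.15,0,0,0,0],[0,0,-0.22,0,0,0,0],[0,0,-0.262,0,0,0,0],[0,0,-0.262,0,0,0,0]],
])

```text
time_s: 12.35
ee_pos: [0.496, -0.2102, 0.2272]
orientation: [[-0.031, -1.0, 0.006], [-1.0, 0.031, -0.004], [0.003, -0.006, -1.0]]
contact_force: [0.2, -0.8, -1.2]
grip_width: 0.182
```

jog_arm([
  [[-0.05,0.002,0,0,0,0.03,0],[-0.14,0.005,0,0,0,0.06,0],[-0.24,0.01,0,0,0,0.09,0],[-0.34,0.015,0,0,0,0.137,0],[-0.44,0.02,0,0,0,0.137,0],[-0.54,0.025,0,0,0,0.137,0],[-0.64,0.03,0,0,0,0.137,0],[-0.72,0.034,0,0,0,0.137,0],[-0.79,0.036,0,0,0,0.137,0],[-0.835,0.038,0,0,0,0.137,0],[-0.857,0.038,0,0,0,0.137,0],[-0.857,0.038,0,0,0,0.137,0]],
])

```text
time_s: 13.55
ee_pos: [0.4895, 0.1343, 0.2223]
orientation: [[-0.136, -0.991, -0.003], [-0.991, 0.136, -0.001], [0.001, 0.002, -1.0]]
contact_force: [-0.1, -0.2, -1.5]
grip_width: 0.18
```

jog_arm([
  [[0,0,0,0,0,0,0],[0,0,0,0,0,0,0],[0,0,0,0,0,0,0]],
])

```text
time_s: 13.85
ee_pos: [0.4902, 0.1329, 0.2238]
orientation: [[-0.139, -0.99, -0.0], [-0.99, 0.139, -0.0], [0.0, -0.0, -1.0]]
contact_force: [-0.4, 0.4, -1.5]
grip_width: 0.183
```

Run:
```python
from h import *
np.set_printoptions(precision=4,suppress=True)
s=status.observe();print(s['ee_pos'],s['contact_force'],s['grip_width'])
c0=np.array(s['ee_pos'])
for n in ('side','top'):
    p=snap(n,n+'5');W=cloud(p)
    g=np.linalg.norm(W[...,:2]-c0[:2],axis=-1)
    B=W[(g<.05)&(W[...,2]>.09)&(W[...,2]<.19)]
    print(n,len(B))
    if len(B):
        b=B[B[:,2]<.14]
        if len(b):print('barrel',b.min(0),b.max(0),b.mean(0))
        print(B[(B[:,2]>.145)][::2])
a=cv2.imread('pics/side5.png');b=cv2.imread('pics/top5.png')
c=np.hstack([cv2.resize(a[150:290,170:310],(400,400)),cv2.resize(b[90:230,170:310],(400,400))]);cv2.imwrite('pics/c5.png',c)
```

```text
[0.4902 0.1329 0.2238] [-0.3908  0.4189 -1.5113] 0.18349027518770447
side 527
barrel [0.4665 0.1089 0.1047] [0.513  0.1594 0.1399] [0.4875 0.1432 0.1276]
[[0.539  0.1252 0.1815]
 [0.5364 0.1262 0.1802]
 [0.5398 0.1294 0.1789]
 [0.5357 0.1281 0.179 ]
 [0.4859 0.1153 0.1824]
 [0.5398 0.1293 0.1761]
 [0.5354 0.1291 0.1771]
 [0.4861 0.1139 0.1786]
 [0.4883 0.1132 0.1747]
 [0.488  0.1141 0.1727]
 [0.491  0.1102 0.1662]
 [0.4854 0.1149 0.1713]
 [0.4878 0.1139 0.1671]
 [0.4903 0.1121 0.1622]
 [0.4854 0.114  0.165 ]
 [0.4932 0.1521 0.1895]
 [0.4903 0.1112 0.1587]
 [0.485  0.1148 0.1629]
 [0.4926 0.1538 0.1883]
 [0.4901 0.1118 0.1564]
 [0.4853 0.1132 0.1588]
 [0.4918 0.1564 0.1879]
 [0.4902 0.1105 0.1525]
 [0.4854 0.1119 0.155 ]
 [0.4919 0.1556 0.1846]
 [0.4897 0.1124 0.1513]
 [0.4851 0.1126 0.1528]
 [0.4936 0.1569 0.1825]
 [0.489  0.1147 0.1505]
 [0.4848 0.1132 0.1504]
 [0.4935 0.157  0.1799]
 [0.4892 0.113  0.1462]
 [0.4851 0.1115 0.1461]
 [0.4931 0.1581 0.1781]
 [0.4863 0.1151 0.1458]
 [0.4932 0.1572 0.1747]
 [0.4957 0.1558 0.1702]
 [0.4915 0.1552 0.1708]
 [0.4932 0.1567 0.1688]
 [0.4948 0.1584 0.167 ]
 [0.4908 0.1569 0.1669]
 [0.4926 0.1581 0.1647]
 [0.4945 0.1587 0.1618]
 [0.4915 0.1535 0.1584]
 [0.4923 0.1584 0.1594]
 [0.4948 0.1566 0.1544]
 [0.491  0.1546 0.1539]
 [0.4929 0.1553 0.1511]
 [0.4943 0.158  0.1502]
 [0.4908 0.1546 0.1483]
 [0.492  0.1578 0.1478]]
top 198
barrel [0.4668 0.1092 0.1053] [0.5004 0.1557 0.1397] [0.4797 0.1315 0.1324]
[[0.4907 0.1127 0.1868]
 [0.4885 0.1106 0.185 ]
 [0.4859 0.1107 0.1865]
 [0.4854 0.1114 0.1764]
 [0.4859 0.1123 0.1612]
 [0.4878 0.1081 0.1495]
 [0.4856 0.1107 0.1491]]
```

View pics/c5.png

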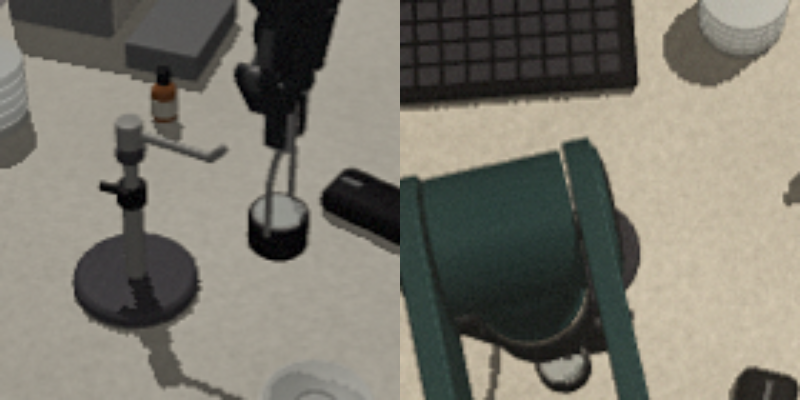

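The side view shows the loupe upright in the fingers, its window facing the hook tip (crop ≈(220,150)). It is in line with the arm to about 1 mm, so I'll insert it along the arm.

jog_arm([
  [[0,-0.02,0,0,0,0,0],[0,-0.05,0,0,0,0,0],[0,-0.08,0,0,0,0,0],[0,-0.11,0,0,0,0,0],[0,-0.14,0,0,0,0,0],[0,-0.17,0,0,0,0,0],[0,-0.195,0,0,0,0,0],[0,-0.21,0,0,0,0,0],[0,-0.21,0,0,0,0,0],[0,-0.21,0,0,0,0,0]],
])

```text
time_s: 14.95
ee_pos: [0.5731, 0.1223, 0.2238]
orientation: [[-0.138, -0.99, -0.001], [-0.99, 0.138, -0.0], [0.0, 0.001, -1.0]]
contact_force: [0.6, 0.9, -0.8]
grip_width: 0.181
```

Run:
```python
from h import *
np.set_printoptions(precision=4,suppress=True)
s=status.observe();print(s['ee_pos'],s['contact_force'],s['grip_width'])
p=snap('side','side6');W=cloud(p)
a=cv2.imread('pics/side6.png')
cv2.imwrite('pics/c6.png',cv2.resize(a[170:270,180:300],None,fx=6,fy=6,interpolation=cv2.INTER_CUBIC))
g=np.linalg.norm(W[...,:2]-[.573,.1215],axis=-1)
B=W[(g<.05)&(W[...,2]>.14)&(W[...,2]<.197)]
b=B[(B[:,1]>.135)];print('left leg',b.mean(0),len(b),b[:,2].max())
b=B[(B[:,1]<.105)];print('right leg',b.mean(0),len(b))
```

```text
[0.5731 0.1223 0.2238] [ 0.5684  0.889  -0.7588] 0.18149263113940525
left leg [0.5753 0.1442 0.1702] 66 0.19582010289823915
right leg [0.5698 0.1028 0.1655] 33
```

View pics/c6.png

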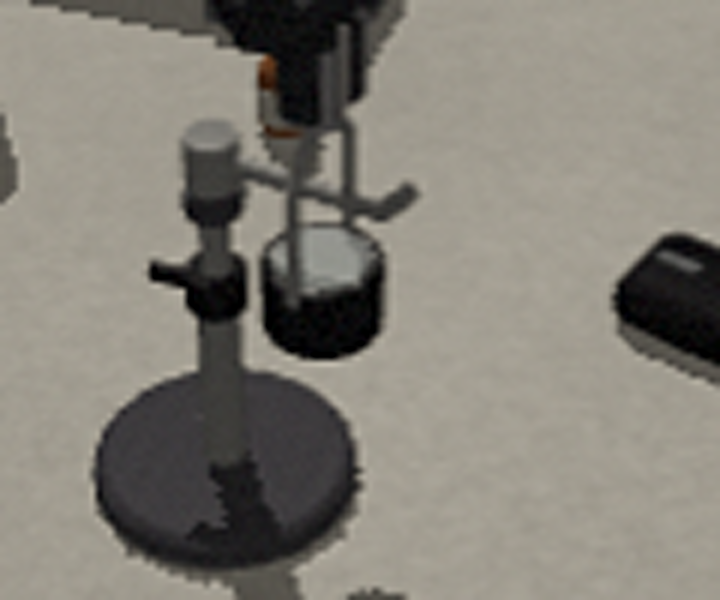

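The arm passes through the window between bail and barrel (legs at crop ≈(295,240) and (350,180)). Now I'll lower it.

jog_arm([
  [[0,0,0.015,0,0,0,0],[0,0,0.03,0,0,0,0],[0,0,0.04,0,0,0,0],[0,0,0.046,0,0,0,0],[0,0,0.046,0,0,0,0],[0,0,0.046,0,0,0,0]],
])

```text
time_s: 15.6
ee_pos: [0.5733, 0.1223, 0.2055]
orientation: [[-0.138, -0.99, 0.0], [-0.99, 0.138, -0.0], [0.0, -0.0, -1.0]]
contact_force: [0.1, -0.1, -2.3]
grip_width: 0.182
```

jog_arm([
  [[0,0,0.003,0,0,0,0],[0,0,0.005,0,0,0,0],[0,0,0.005,0,0,0,0],[0,0,0.005,0,0,0,0]],
])

```text
time_s: 16.0
ee_pos: [0.5733, 0.1222, 0.2035]
orientation: [[-0.138, -0.99, 0.0], [-0.99, 0.138, -0.0], [0.0, -0.0, -1.0]]
contact_force: [-0.9, 0.2, -1.1]
grip_width: 0.18
```

jog_arm([
  [[0,0,0.003,0,0,0,0],[0,0,0.004,0,0,0,0],[0,0,0.004,0,0,0,0],[0,0,0.004,0,0,0,0]],
])

```text
time_s: 16.4
ee_pos: [0.5733, 0.1223, 0.2019]
orientation: [[-0.138, -0.99, 0.0], [-0.99, 0.138, -0.0], [0.0, -0.0, -1.0]]
contact_force: [0.2, 1.0, -1.0]
grip_width: 0.179
```

jog_arm([
  [[0,0,0.0025,0,0,0,0],[0,0,0.0025,0,0,0,0],[0,0,0.0025,0,0,0,0],[0,0,0.0025,0,0,0,0]],
])

```text
time_s: 16.8
ee_pos: [0.5733, 0.1222, 0.2009]
orientation: [[-0.138, -0.99, 0.0], [-0.99, 0.138, -0.0], [0.0, -0.0, -1.0]]
contact_force: [0.4, 0.4, -1.2]
grip_width: 0.18
```

jog_arm([
  [[0,0,0.0025,0,0,0,0],[0,0,0.0025,0,0,0,0],[0,0,0.0025,0,0,0,0],[0,0,0.0025,0,0,0,0]],
])

```text
time_s: 17.2
ee_pos: [0.5733, 0.1222, 0.1999]
orientation: [[-0.138, -0.99, 0.0], [-0.99, 0.138, -0.0], [0.0, -0.0, -1.0]]
contact_force: [0.2, -0.3, -2.1]
grip_width: 0.181
```

jog_arm([
  [[0,0,0.0025,0,0,0,0],[0,0,0.0025,0,0,0,0],[0,0,0.0025,0,0,0,0],[0,0,0.0025,0,0,0,0]],
])

```text
time_s: 17.6
ee_pos: [0.5733, 0.1222, 0.1989]
orientation: [[-0.138, -0.99, -0.0], [-0.99, 0.138, -0.0], [0.0, -0.0, -1.0]]
contact_force: [-1.4, -0.1, -1.6]
grip_width: 0.179
```

jog_arm([
  [[0,0,0.0025,0,0,0,0],[0,0,0.0025,0,0,0,0],[0,0,0.0025,0,0,0,0],[0,0,0.0025,0,0,0,0]],
])

```text
time_s: 18.0
ee_pos: [0.5734, 0.1223, 0.1985]
orientation: [[-0.138, -0.99, 0.001], [-0.99, 0.138, 0.0], [-0.0, -0.001, -1.0]]
contact_force: [-0.8, -0.7, 1.4]
grip_width: 0.184
```

jog_arm([
  [[0,0,0.0025,0,0,0,0],[0,0,0.0025,0,0,0,0],[0,0,0.0025,0,0,0,0],[0,0,0.0025,0,0,0,0]],
])

```text
time_s: 18.4
ee_pos: [0.5734, 0.1223, 0.1982]
orientation: [[-0.138, -0.99, 0.002], [-0.99, 0.138, 0.0], [-0.0, -0.001, -1.0]]
contact_force: [-2.5, -0.7, 5.4]
grip_width: 0.179
```

The hook took the weight at TCP z≈0.1986, and the last step was a bit more than needed. I'll ease up so that it just carries the loupe.

jog_arm([
  [[0,0,-0.003,0,0,0,0],[0,0,-0.003,0,0,0,0],[0,0,-0.003,0,0,0,0],[0,0,-0.003,0,0,0,0]],
])

```text
time_s: 18.8
ee_pos: [0.5734, 0.1223, 0.1983]
orientation: [[-0.138, -0.99, 0.0], [-0.99, 0.138, 0.0], [-0.0, -0.0, -1.0]]
contact_force: [-1.3, 0.1, 3.1]
grip_width: 0.178
```

Run:
```python
from h import *
np.set_printoptions(precision=4,suppress=True)
s=status.observe();print(s['ee_pos'],s['contact_force'],s['grip_width'])
p=snap('side','side7')
a=cv2.imread('pics/side7.png')
cv2.imwrite('pics/c7.png',cv2.resize(a[170:270,180:300],None,fx=6,fy=6,interpolation=cv2.INTER_CUBIC))
print(status.observe()['contact_force'])
```

```text
[0.5734 0.1223 0.1983] [-1.3354  0.0885  3.0847] 0.1776484931264341
[-0.6205  0.1502  3.1703]
```

View pics/c7.png

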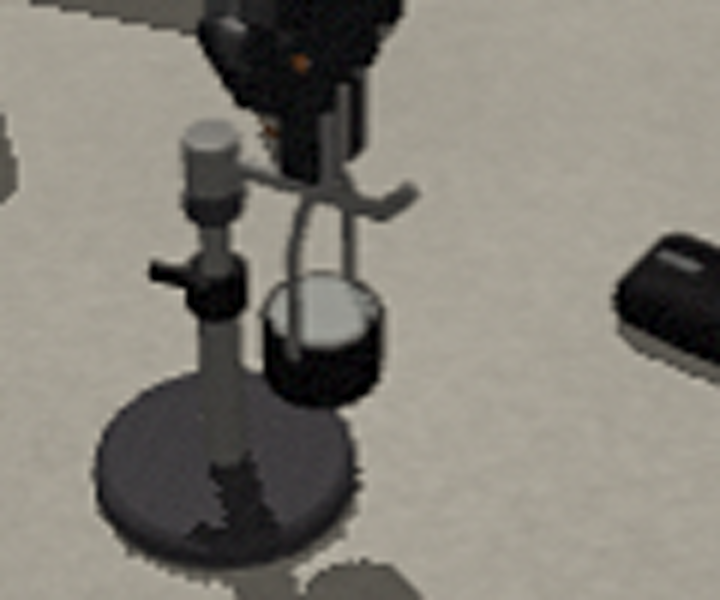

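The bail's arch rests on the level arm (crop ≈(325,190)) and the barrel hangs clear of the post and ring. I'll unload slightly more and then open.

jog_arm([
  [[0,0,-0.0015,0,0,0,0],[0,0,-0.0015,0,0,0,0],[0,0,-0.0015,0,0,0,0]],
])

```text
time_s: 19.15
ee_pos: [0.5733, 0.1223, 0.1984]
orientation: [[-0.138, -0.99, -0.0], [-0.99, 0.138, -0.0], [0.0, 0.0, -1.0]]
contact_force: [-0.4, -0.3, 1.9]
grip_width: 0.181
```

jog_arm([
  [[0,0,0,0,0,0,0.2],[0,0,0,0,0,0,0.24],[0,0,0,0,0,0,0.28],[0,0,0,0,0,0,0.34],[0,0,0,0,0,0,0.42],[0,0,0,0,0,0,0.5],[0,0,0,0,0,0,0.6],[0,0,0,0,0,0,0.6]],
], grip_force=20)

```text
time_s: 19.95
ee_pos: [0.5733, 0.1223, 0.1988]
orientation: [[-0.138, -0.99, 0.0], [-0.99, 0.138, -0.0], [0.0, -0.0, -1.0]]
contact_force: [-0.8, 0.9, 0.1]
grip_width: 0.598
```

Run:
```python
from h import *
s=status.observe();print(s['ee_pos'],s['contact_force'],s['grip_width'])
p=snap('side','side8')
a=cv2.imread('pics/side8.png')
cv2.imwrite('pics/c8.png',cv2.resize(a[170:270,180:300],None,fx=6,fy=6,interpolation=cv2.INTER_CUBIC))
```

```text
[0.57329346 0.12225102 0.19875091] [-0.81276892  0.91670113  0.05507853] 0.598172690213277
```

View pics/c8.png

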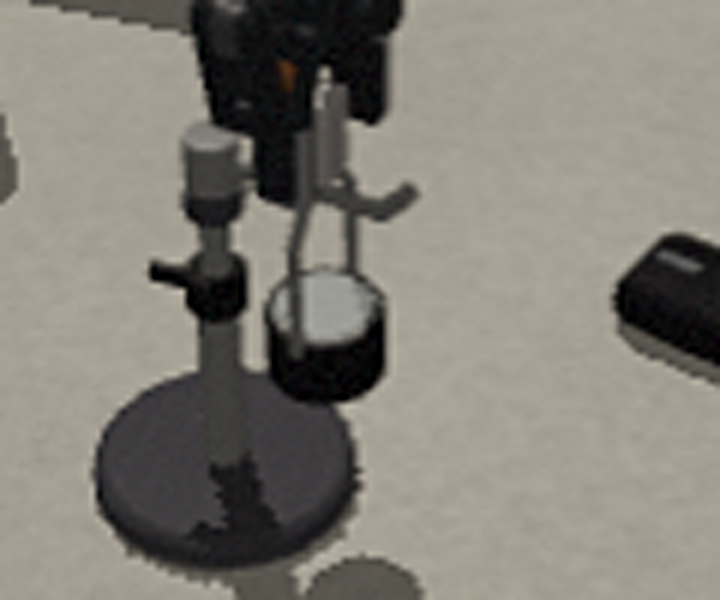

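The fingers are open, with one on each side of the grip, and the loupe hangs on the arm. I'll rise straight up.

jog_arm([
  [[0,0,0,0,0,0,0.8],[0,0,0,0,0,0,0.8],[0,0,-0.02,0,0,0,0.8],[0,0,-0.06,0,0,0,0.8],[0,0,-0.12,0,0,0,0.8],[0,0,-0.2,0,0,0,0.8],[0,0,-0.3,0,0,0,0.8],[0,0,-0.3,0,0,0,0.8]],
])

```text
time_s: 20.8
ee_pos: [0.575, 0.1225, 0.3272]
orientation: [[-0.138, -0.99, 0.014], [-0.99, 0.138, 0.001], [-0.003, -0.014, -1.0]]
contact_force: [-0.2, 0.5, 1.2]
grip_width: 0.798
```

jog_arm([
  [[0.2,0.1,0,0,0,0,0.8],[0.4,0.2,0,0,0,0,0.8],[0.6,0.3,0,0,0,0,0.8],[0.8,0.4,0,0,0,0,0.8],[0.8,0.4,0,0,0,0,0.8],[0.8,0.4,0,0,0,0,0.8],[0.8,0.4,0,0,0,0,0.8],[0.8,0.4,0,0,0,0,0.8],[0.8,0.4,0,0,0,0,0.8]],
])

```text
time_s: 21.7
ee_pos: [0.37, -0.1736, 0.319]
orientation: [[-0.141, -0.99, 0.001], [-0.99, 0.141, -0.0], [0.0, -0.001, -1.0]]
contact_force: [0.4, 0.9, 0.5]
grip_width: 0.799
```

```bash
cat > chk.py <<'E'
import sys
from h import *
np.set_printoptions(precision=4,suppress=True)
k=sys.argv[1]
A=np.array([.6185,.1155])
s=status.observe();print(s['time_s'],s['ee_pos'],s['qvel'])
for n in ('side','top'):
    p=snap(n,n+k);W=cloud(p)
    g=np.linalg.norm(W[...,:2]-A,axis=-1)
    d=W[...,:2]-A
    u=np.array([-.9905,.1372])
    al=d@u; 
    T=W[(al>.066)&(g<.09)&(W[...,2]>.16)&(W[...,2]<.19)]
    R=W[(al>.02)&(al<.09)&(g<.09)&(W[...,2]>.16)&(W[...,2]<.19)&(abs(d@np.array([u[1],-u[0]]))<.012)]
    print(n,'tip',T.mean(0),len(T),'angle',np.arctan2(*(T.mean(0)[:2]-A)[::-1]))
    B=W[(g<.09)&(al>.02)&(W[...,2]>.06)&(W[...,2]<.125)];print('barrel',B.min(0),B.max(0))
    G=W[(g<.09)&(al>.02)&(W[...,2]>.192)];print('grip',G.mean(0),G.min(0),G.max(0))
a=cv2.imread(f'pics/side{k}.png');b=cv2.imread(f'pics/top{k}.png')
c=np.hstack([cv2.resize(a[150:290,170:310],(400,400)),cv2.resize(b[90:230,170:310],(400,400))]);cv2.imwrite(f'pics/c{k}.png',c)
E
python3 chk.py 9
```

```text
21.7 [ 0.37   -0.1736  0.319 ] [ 0.0611  0.0142 -0.0093  0.0186 -0.0023  0.0145]
side tip [0.5438 0.1282 0.1732] 32 angle 2.973359304862629
barrel [0.549  0.0985 0.0778] [0.5968 0.1463 0.1248]
grip [0.5721 0.1277 0.2055] [0.5651 0.116  0.1921] [0.5817 0.1342 0.2145]
top tip [0.5439 0.1244 0.1752] 19 angle 3.0224721020116982
barrel [0.5495 0.095  0.0758] [0.596 0.143 0.125]
grip [0.5724 0.122  0.2088] [0.565  0.1139 0.1923] [0.5818 0.1307 0.2173]
```

View pics/c9.png

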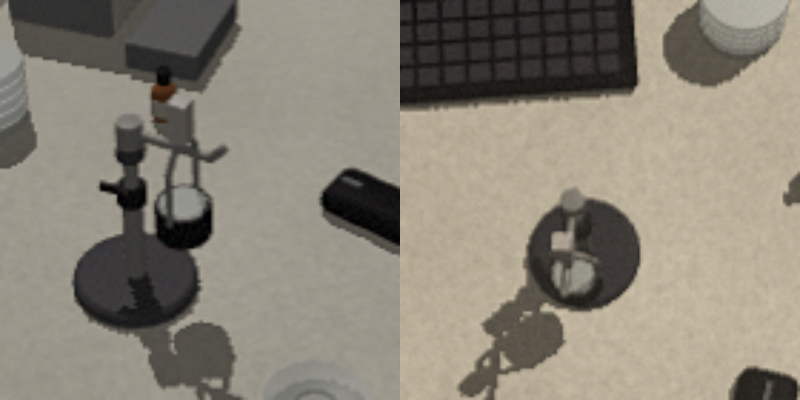

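The loupe hangs on the arm and the hook still faces front, but the loupe may be swinging slightly. I'll wait and look again.

jog_arm([
  [[0,0,0,0,0,0,0.8],[0,0,0,0,0,0,0.8],[0,0,0,0,0,0,0.8],[0,0,0,0,0,0,0.8],[0,0,0,0,0,0,0.8],[0,0,0,0,0,0,0.8],[0,0,0,0,0,0,0.8],[0,0,0,0,0,0,0.8],[0,0,0,0,0,0,0.8],[0,0,0,0,0,0,0.8],[0,0,0,0,0,0,0.8],[0,0,0,0,0,0,0.8]],
])

```text
time_s: 23.0
ee_pos: [0.3707, -0.1727, 0.3187]
orientation: [[-0.138, -0.99, 0.0], [-0.99, 0.138, -0.0], [0.0, -0.0, -1.0]]
contact_force: [-0.1, 0.3, -0.6]
grip_width: 0.798
```

jog_arm([
  [[0,0,0,0,0,0,0.8],[0,0,0,0,0,0,0.8],[0,0,0,0,0,0,0.8],[0,0,0,0,0,0,0.8],[0,0,0,0,0,0,0.8],[0,0,0,0,0,0,0.8],[0,0,0,0,0,0,0.8],[0,0,0,0,0,0,0.8],[0,0,0,0,0,0,0.8],[0,0,0,0,0,0,0.8],[0,0,0,0,0,0,0.8],[0,0,0,0,0,0,0.8]],
])

```text
time_s: 24.2
ee_pos: [0.3707, -0.1726, 0.3187]
orientation: [[-0.138, -0.99, -0.0], [-0.99, 0.138, -0.0], [0.0, 0.0, -1.0]]
contact_force: [-1.5, 0.3, 0.0]
grip_width: 0.804
```

```bash
python3 chk.py 10; python3 chk.py 11; python3 chk.py 12
python3 - <<'E'
from h import *
p=pickle.load(open('pics/side3.pkl','rb'));
W=cloud(p);A=np.array([.6185,.1155]);d=W[...,:2]-A;g=np.linalg.norm(d,axis=-1);al=d@np.array([-.9905,.1372])
T=W[(al>.066)&(g<.09)&(W[...,2]>.16)&(W[...,2]<.19)];print('before',T.mean(0),len(T))
a=cv2.imread('pics/side9.png').astype(int);b=cv2.imread('pics/side10.png').astype(int);c=cv2.imread('pics/side12.png').astype(int)
r=(slice(170,260),slice(190,260));print(abs(a-b)[r].mean(),abs(b-c)[r].mean())
E
```

```text
24.2 [ 0.3707 -0.1726  0.3187] [ 0.0019  0.0016  0.0003  0.0015  0.0008 -0.0002]
side tip [0.5436 0.1282 0.1732] 32 angle 2.97362737897932
barrel [0.5493 0.0986 0.0781] [0.5959 0.1462 0.1243]
grip [0.5721 0.1277 0.206 ] [0.5646 0.1176 0.1934] [0.581  0.1341 0.2148]
top tip [0.5443 0.1246 0.1748] 20 angle 3.01995580513219
barrel [0.5497 0.095  0.0815] [0.5952 0.1433 0.1249]
grip [0.5726 0.1221 0.2093] [0.5653 0.1139 0.1933] [0.5828 0.1308 0.2175]
24.3 [ 0.3707 -0.1727  0.3187] [ 0.0005  0.0016 -0.0017  0.0004  0.0004  0.0007]
side tip [0.5438 0.1283 0.1733] 33 angle 2.9714492077202315
barrel [0.5485 0.0989 0.0779] [0.5967 0.1466 0.1245]
grip [0.5721 0.1277 0.2056] [0.5646 0.116  0.1927] [0.5822 0.1337 0.2146]
top tip [0.5446 0.1245 0.175 ] 21 angle 3.019824523382392
barrel [0.5497 0.095  0.0815] [0.5948 0.1429 0.1249]
grip [0.5725 0.122  0.2088] [0.5647 0.1139 0.1921] [0.5819 0.1308 0.2155]
24.4 [ 0.3707 -0.1727  0.3187] [ 0.0003 -0.0006  0.0003 -0.0011  0.0005 -0.0005]
side tip [0.5441 0.1283 0.1731] 34 angle 2.9714054453796694
barrel [0.549  0.1002 0.077 ] [0.5964 0.1462 0.1249]
grip [0.5722 0.1276 0.2054] [0.5648 0.1158 0.1921] [0.5816 0.1354 0.2145]
top tip [0.5442 0.1245 0.1755] 20 angle 3.020831648147498
barrel [0.5499 0.0951 0.0806] [0.5957 0.1433 0.1234]
grip [0.5725 0.122  0.2088] [0.5655 0.1138 0.1939] [0.5819 0.1309 0.2164]
before [0.54383162 0.12826539 0.17322181] 33
1.4085185185185185 1.3743386243386244
```

View pics/c12.png

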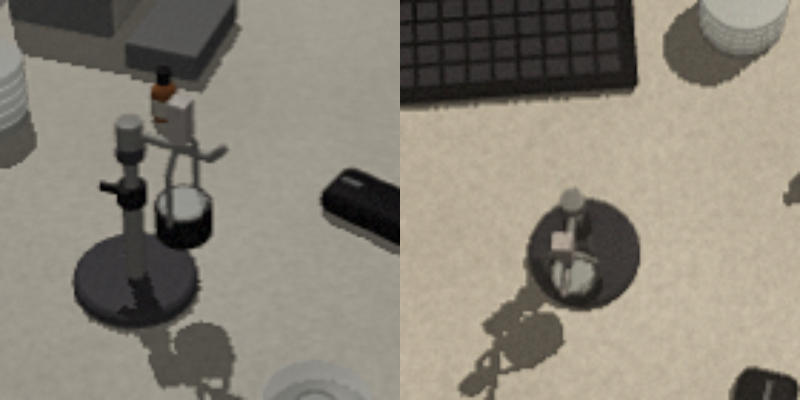

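View pics/top12.png

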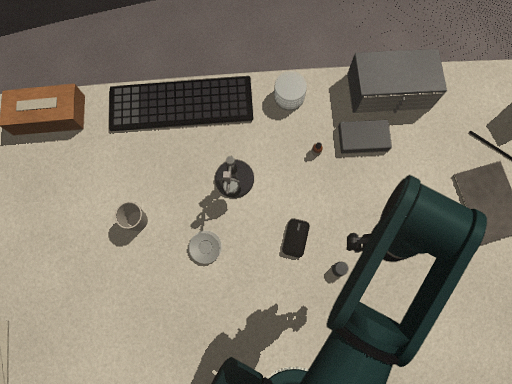

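The loupe hangs still. The hook tip matches the position it had right after pressing to within 0.3 mm, and the bystanders haven't moved. I'm handing in.

```bash
python3 -c "
from station import ctrl;print(ctrl.hand_in())"
```

```text
the job is handed in; nothing more can be done
None
```

The hook is at its stop facing the front, and the loupe hangs on its level arm by the bail. I handed the job in at about 24 s.

- **Swinging the hook:** I pushed the arm round with the closed fingers and pressed it home for about half a second at roughly 6–7 N. While feeling for the stop, one step briefly reached 11.6 N. That is above the 5 N you asked for but below the 15 N damage limit, and I eased it back.
- **Hanging the loupe:** I gripped it, threaded its window over the arm and lowered it in 1 mm steps until the hook carried it. The last step pressed down with about 7 N, under the 10 N limit. I eased off to about 2 N upward on the fingers (the hook then bearing about 3.5 N) before opening them.
- **Last checks:**
  - The hook tip is within 0.3 mm of where it was after pressing.
  - The loupe showed no movement over the last 2–3 s, and its underside is about 78 mm above the desk.
  - It hangs with a slight sideways lean of about 2–3°.
  - The mouse, dish, oil bottle, slide box, penpot and case look unmoved in the last top view.
  - The robot is well clear of everything.

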